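# Refit the spark filter plate of a welding fume extractor

### The job

Refit the filter plate lying on the apron of the fume extractor: slide it over the rim into the well so that its far edge is tucked under the yellow lip, then press its near edge down until it lies flat in the well and the red spring catch has snapped out over it. Leave the things around the extractor where they are.

Things in the scene. Friction and masses are not known exactly. Their poses are not given: they have to be found in the camera images.
- extractor: Blue fume extractor box fixed on the bench, 314 (x) x 190 (y) x 120 mm high. Origin: on the bench, in its middle plane; x points from apron to lip, z up. Along x: flat grey apron at height 120 from -172 to -22 (the rim); open well from -22 to the far wall at 112, 136 wide, floor at height 99; far block at height 120, to x 142. A duct stub of 80 mm diameter sticks out 50 mm at the far end.
- rim (a point): Middle of the rim, the near top edge of the well where the apron ends (extractor x -22, height 120 mm).
- lip (a point): Middle of the lower free edge of the yellow lip (extractor x 94, height 113 mm). The lip spans the well and reaches 18 mm back over it from the far wall; its underside is 14 mm above the well floor, its top flush with the box's top.
- seat (a point): Centre of the well's floor (extractor x 45, height 99 mm), axes as the extractor. The well is 134 (x) x 136 (y) mm and 21 deep: the plate in it has 4 mm of play in x, 36 mm in y (anywhere in y is good).
- plate: Loose filter plate: steel frame, dark pleated face, 130 (x) x 100 (y) x 8 mm, about 0.35 kg. Origin: centre of its underside. Starts flat on the apron, its far edge jutting 18 to 42 mm over the well, up to 6 degrees askew and 8 mm off the middle. Once its centre is past the rim it tips nose-down into the well, near edge up to 21 mm over the apron.
- plate_far (a point): Middle of the plate's far edge face, at half thickness (plate x 65, z 4 mm). Pushed by its near edge face the plate tips and this edge slides under the lip; dragged by pressing on its top near the near end, it stays level and this edge rides over the lip.
- plate_near (a point): Middle of the plate's near edge face, at half thickness (plate x -65, z 4 mm). With the far edge against the far wall it just clears the rim and rests on the sloping red catch.
- catch (a joint): Red sprung catch, 40 mm wide, in the middle of the rim's wall. Value: m it is pushed back towards the robot, 0 = fully out, 0.009 = stop. At 0 its sloping top runs from the rim's wall 0.5 mm below the apron to a nose 7 mm out, 11 mm above the well floor; pressing the plate's near end down (about 5 to 15 N) drives it back and it snaps out over the plate.
- tin: Bystander: upright round green and white tin, 72 mm diameter, 120 mm high, standing beside the extractor. Origin: centre of its underside.
- bracket: Bystander: red steel angle bracket, foot 90 x 50 mm, upright leg 66 mm high, lying beside the extractor. Origin: centre of its underside.
- hammer: Bystander: hammer lying on the bench to the right of the extractor. Origin: about its middle, underside.
Things that resemble listed ones, but are neither listed nor needed, are in the scene too. Of the things that look like the plate, the middle-sized one is meant.

How it is judged:
By the outcome, as a careful person would: the job done as asked, in the order asked, and still so for the second after the job is handed in, with the robot touching nothing.
It also fails if it takes over 45 s, if anything falls off the work surface, if the arm or the gripper's body presses on something with over 40 N, if the wrist force passes 120 N, or if a joint passes its speed limit or range.

### The arm

A 6-joint arm with a two-finger parallel gripper is mounted at the origin on the work surface. World frame = base frame: x ahead of the robot, y to its left, z up, the work surface at z = 0. Lengths are in mm, angles in rad, forces in N, time in s.
With the tool pointing down it reaches from about 300 to 775 mm from the base axis. Payload 14.6 kg.
Tool frame: the origin (TCP) lies between the finger pads; the fingertips stand 11 mm ahead of it and the grasp point (between the pads) lies 8 mm behind it; z points along the fingers, y is the direction in which the jaws open and shut (so a half turn about z gives the same grasp; the last joint's range is limited). The gripper opens to 94 mm and grips with 3 to 60 N. Pads are 16 mm wide; open, the fingers measure 119 mm over their backs; the gripper's body (75 mm by 177 mm) begins 78 mm behind the grasp point.
Start: joints at [-1.359, 0.3, 1.521, -0, 1.321, -0.067], TCP at [151.354, -528.754, 216.446] pointing down, gripper open.
Joint ranges: [-3.03, 3.03], [-0.79, 2.21], [0.23, 2.52], [-1.04, 4.18], [0, 3.07], [-2.55, 2.55]. Speed limits (rad/s): [2.22, 2.22, 2.57, 3.14, 3.14, 3.14].

### API

Orientations are given as [roll, pitch, yaw] about the fixed x, y, z axes, in that order (R = Rz(yaw) Ry(pitch) Rx(roll)).
In Python, from cell import * gives the robot as it stands.
- The arm moves only by the tool arm_command, never from a script. Its argument "deltas" is a list of rows, each an object with "xyz": the shift along the world's x, y, z in m, a list of three; "turn": the turn, a rotation vector about the world's x, y, z in rad, a list of three. A call has 1 to 12 rows; each row shifts and turns the commanded pose from where the row before left it; what a row does not reach is not made up. A row lasts 1/8 s, in which the tool goes at most 62.5 mm and 10.7 degrees, less where a joint would pass 70% of its speed; a pose out of reach is approached as far as the arm can. A call with a gripper value outside its range is refused whole. "gripper" is the closure, from 0 (fully open) to 1 (shut), set as the call begins (left out, the last holds). The fingers move at their own pace and stop on an object; "force" is the grip in N (left out, the last holds). Time passes only in rows, so rows that do not move let the fingers close. It gives the time, the measured TCP pose, the force and the opening at its end, in the units of the state.
- read_state(): the state, without advancing time (a new reading comes with each control period).
- camera(name): name is "scene" or "top" or "wrist"; returns a dict with "color" (384x512x3 uint8, red, green, blue), "fx", "fy", "cx", "cy" (pixels), "rvec" (rotation vector, rad) and "tvec" (3), from world to camera coordinates, as OpenCV has them; the wrist camera has in their place "mount" (4x4, takes a point from camera to tool coordinates, whose origin is the TCP and whose axes are the flange's). Camera axes: x right, y down, z forward; pixel columns grow to the right and rows downward; lengths in mm; the calibration is good to about 2 mm. A picture is of the moment at which its call begins: read the wrist's pose just before it. There is no depth.
- sign_off(): hands the job in, once; it reports no verdict.
The state is a dict: "clock": time; "joints": joint angles; "qd": joint speeds; "effort": joint torques, N m; "eef_pos": TCP position; "eef_rot": TCP orientation; "wrist_force": force on the tool from outside, world axes, zero at the start; "moment": the same for the moment, N m; "finger_gap": finger opening in mm.
Only numpy, scipy, OpenCV 4.12 (cv2) and the standard library are available. Lean on these libraries where they do the work, as an engineer would, in place of code of your own. Each camera call takes 0.05 s, during which the arm holds its last target.

## Working session

There is one attempt and no reset: what is moved stays moved. The work goes in short steps, Python scripts to look and compute and a tool call to move; the robot and the scene stay as the last step left them, time stands still between calls to the robot, and variables do not carry over. Pictures are saved under pics/ and viewed, and the job is handed in when it is done.

Besides the shell and the picture viewer there is one more tool, called after "Request:" in YAML: its name, and indented under it one key for each argument. arm_command: Moves the arm, as the interface text tells. Its arguments: {"type":"object","properties":{"deltas":{"type":"array","items":{"type":"object","properties":{"xyz":{"type":"array","items":{"type":"number"}},"turn":{"type":"array","items":{"type":"number"}}}}},"gripper":{"type":"number"},"force":{"type":"number"}},"required":["deltas"]}

```bash
ls; mkdir -p pics; python3 - <<'E'
from cell import *
import cv2
print(read_state())
for n in ["scene","top"]:
    c=camera(n); cv2.imwrite(f"pics/{n}0.png",cv2.cvtColor(c["color"],cv2.COLOR_RGB2BGR))
    print(n,{k:v for k,v in c.items() if k!="color"})
E
```

```text
pics
{'clock': 0.0, 'joints': array([-1.35859050e+00,  3.00432270e-01,  1.52158118e+00,  3.15096673e-05,
        1.32070451e+00, -6.65875924e-02]), 'qd': array([-5.52662694e-05, -4.89973976e-04,  4.69584211e-04,  8.18834243e-04,
       -1.47059494e-03, -3.88085064e-04]), 'effort': array([-1.36297320e-03, -5.31805944e+01, -3.52735555e+01,  7.07765669e-02,
        2.44184292e-02, -9.08290872e-05]), 'eef_pos': array([ 151.31613592, -528.51440637,  215.90758371]), 'eef_rot': array([-3.14047188e+00, -1.05328738e-04,  2.78785549e-01]), 'wrist_force': array([ 0.14815562, -0.12309111, -0.00577039]), 'moment': array([-0.02444956, -0.01591737, -0.03859041]), 'finger_gap': 94.09185059731577}
scene {'fx': 485.16269604297497, 'fy': 485.16269604297497, 'cx': 268.1031597885703, 'cy': 197.8870178904683, 'rvec': array([ 2.07594431,  0.86869818, -0.43756284]), 'tvec': array([-433.41699296, -184.36776755, 1687.44633433])}
top {'fx': 423.96112529597275, 'fy': 423.96112529597275, 'cx': 255.61526952255662, 'cy': 197.1422663034539, 'rvec': array([ 2.1581207 , -2.15993268,  0.12100828]), 'tvec': array([  9.44632365, 623.54512899, 928.85861088])}
```

View pics/scene0.png

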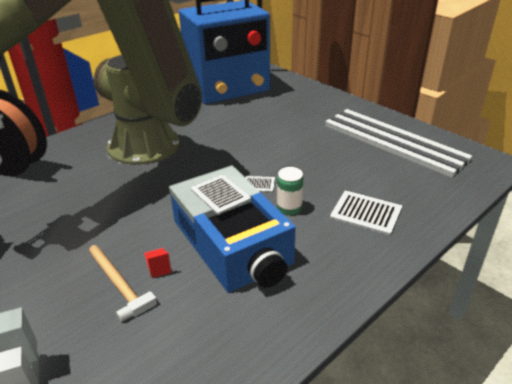

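View pics/top0.png

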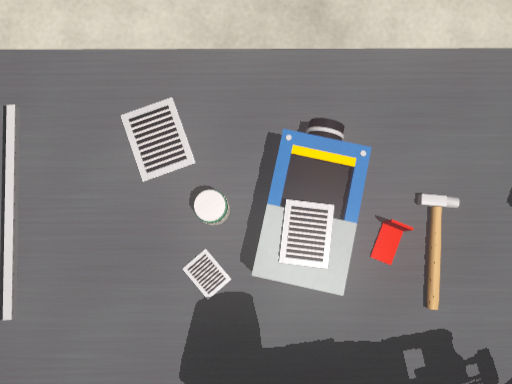

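Three things look like the plate in the top view: a large one on the bench at (157,139), a small one at (207,273), and a middle-sized one on the grey apron at (307,234). The one on the apron fits both the size and the position. I'll confirm it with an enlarged crop.

```bash
python3 - <<'E'
import cv2
a=cv2.imread("pics/top0.png")[110:310,230:390]
cv2.imwrite("pics/topcrop.png",cv2.resize(a,None,fx=3,fy=3,interpolation=cv2.INTER_CUBIC)[:600])
E
```

```text
(no output)
```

View pics/topcrop.png

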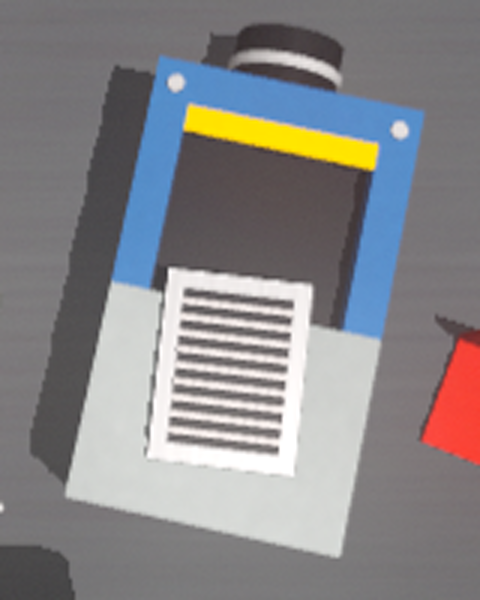

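```bash
cat > h.py <<'E'
from cell import *
import numpy as np, cv2
def unproj(cam,px,z):
    R=cv2.Rodrigues(np.array(cam["rvec"]))[0]; t=np.array(cam["tvec"])
    K=np.array([[cam["fx"],0,cam["cx"]],[0,cam["fy"],cam["cy"]],[0,0,1]])
    px=np.atleast_2d(np.array(px,float)); out=[]
    C=-R.T@t
    for p in px:
        d=R.T@np.linalg.inv(K)@[p[0],p[1],1]; out.append(C+d*(z-C[2])/d[2])
    return np.array(out)
def proj(cam,P):
    K=np.array([[cam["fx"],0,cam["cx"]],[0,cam["fy"],cam["cy"]],[0,0,1]])
    return cv2.projectPoints(np.array(P,float).reshape(-1,3),np.array(cam["rvec"]),np.array(cam["tvec"]),K,None)[0].reshape(-1,2)
def rigid(A,B): # 2D A->B
    a=A.mean(0);b=B.mean(0);U,S,Vt=np.linalg.svd((A-a).T@(B-b));
    D=np.diag([1,np.linalg.det(Vt.T@U.T)]);R=Vt.T@D@U.T
    return R,b-R@a,np.linalg.norm((A@R.T+b-R@a)-B,axis=1)
E
python3 - <<'E'
from h import *
c=camera("top")
cr=lambda l:[(x/3+230-.33,y/3+110-.33) for x,y in l]
W=unproj(c,cr([(160,57),(424,112),(341,556),(66,497),(113,283),(381,339)]),120)[:,:2]
M=np.array([(142,95),(142,-95),(-172,-95),(-172,95),(-22,95),(-22,-95)],float)
R,t,e=rigid(M,W); print("box",t,np.degrees(np.arctan2(R[1,0],R[0,0])),e)
P=unproj(c,cr([(168,267),(313,286),(295,475),(147,459)]),128)[:,:2]
N=np.array([(65,50),(65,-50),(-65,-50),(-65,50)],float)
Rp,tp,e=rigid(N,P);print("plate",tp,np.degrees(np.arctan2(Rp[1,0],Rp[0,0])),e)
print("in box",R.T@(tp-t)); print((R.T@(P-t).T).T)
# cross-check with scene cam
s=camera("scene")
im=cv2.cvtColor(s["color"],cv2.COLOR_RGB2BGR)
B=lambda m,z:[*(R@np.array(m)+t),z]
im=cv2.resize(im,None,fx=3,fy=3,interpolation=cv2.INTER_CUBIC)
for p in proj(s,[B(m,120) for m in M]): cv2.circle(im,(int(p[0]*3+1),int(p[1]*3+1)),3,(0,255,0),1)
for p in proj(s,[[*(Rp@n+tp),128] for n in N]): cv2.circle(im,(int(p[0]*3+1),int(p[1]*3+1)),3,(255,0,255),1)
cv2.imwrite("pics/chk.png",im[430:900,450:950])
E
```

```text
box [ 601.50055405 -112.23777333] -12.119518839115617 [0.69745953 0.82867814 1.00878352 0.32428819 1.17091557 0.87753859]
plate [538.49301571 -95.34809709] -6.746714692933236 [0.66736413 0.80456016 0.61192863 0.47511973]
in box [-65.14922721   3.28469859]
[[  -4.45888022   59.26444826]
 [   3.44274591  -40.38655156]
 [-124.57095899  -52.61733951]
 [-135.00981553   46.87823717]]
```

View pics/chk.png

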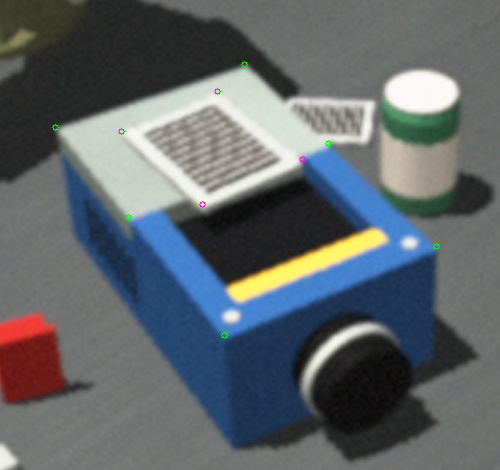

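The crop shows the middle-sized plate on the apron, askew by +5.4° and jutting about 22 mm. The reprojection into the scene view fits to about a pixel. The box is at (601.5, -112.2) with a yaw of -12.12°.

My plan is to push on the near edge face with two spread fingers, tips about 2 mm above the apron. I'll start from box x -160, which is world (445, -79), with the tool yaw at -0.2115.

Request:
arm_command:
  deltas:
    - {"xyz": [0.0245,0.0375,0],"turn": [0,0,-0.041]}
    - {"xyz": [0.0245,0.0375,0],"turn": [0,0,-0.041]}
    - {"xyz": [0.0245,0.0375,0],"turn": [0,0,-0.041]}
    - {"xyz": [0.0245,0.0375,0],"turn": [0,0,-0.041]}
    - {"xyz": [0.0245,0.0375,0],"turn": [0,0,-0.041]}
    - {"xyz": [0.0245,0.0375,0],"turn": [0,0,-0.041]}
    - {"xyz": [0.0245,0.0375,0],"turn": [0,0,-0.041]}
    - {"xyz": [0.0245,0.0375,0],"turn": [0,0,-0.041]}
    - {"xyz": [0.0245,0.0375,0],"turn": [0,0,-0.041]}
    - {"xyz": [0.0245,0.0375,0],"turn": [0,0,-0.041]}
    - {"xyz": [0.0245,0.0375,0],"turn": [0,0,-0.041]}
    - {"xyz": [0.0245,0.0375,0],"turn": [0,0,-0.041]}
  gripper: 0.4

```text
clock: 1.7
eef_pos: [446.0, -77.4, 216.5]
eef_rot: [3.142, -0.0, -0.214]
wrist_force: [0.3, 0.0, 0.9]
finger_gap: 56.5
```

Request:
arm_command:
  deltas:
    - {"xyz": [-0.001,-0.001,-0.03]}
    - {"xyz": [0,0,-0.03]}
    - {"xyz": [0,0,-0.0165]}
    - {"xyz": [0,0,-0.005]}
    - {"xyz": [0,0,0]}

```text
validation failed for argument at $.de...
```

```bash
cat > look.py <<'E'
from h import *
import sys
s=read_state(); print(s["clock"],s["eef_pos"],s["eef_rot"],s["wrist_force"])
for n in sys.argv[2:]:
    c=camera(n); im=cv2.cvtColor(c["color"],cv2.COLOR_RGB2BGR)
    if n=="top": im=cv2.resize(im[110:310,210:410],None,fx=3,fy=3,interpolation=cv2.INTER_CUBIC)
    if n=="scene": im=cv2.resize(im[143:313,130:330],None,fx=3.5,fy=3.5,interpolation=cv2.INTER_CUBIC)
    cv2.imwrite(f"pics/{n}_{sys.argv[1]}.png",im)
E
python3 look.py 1 wrist scene
```

```text
1.7 [445.95071132 -77.35135013 216.45086044] [ 3.14157338e+00 -7.59902556e-05 -2.14477434e-01] [0.26780655 0.0333296  0.90181362]
```

View pics/wrist_1.png

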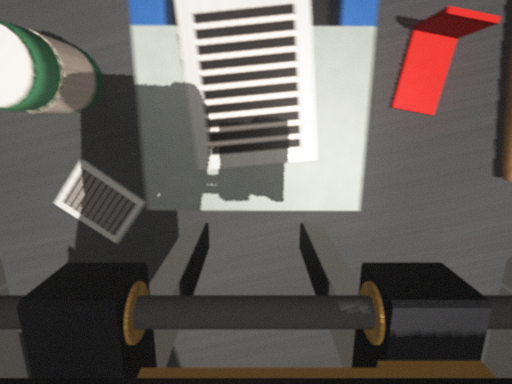

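View pics/scene_1.png

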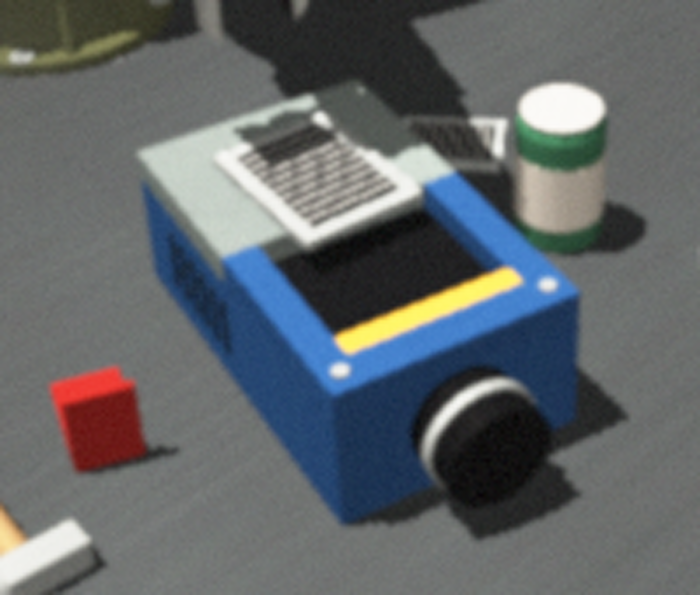

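The wrist view shows the box square to the tool, with the plate's near edge around row 160 at columns 200–315, and the fingers straddling the middle. The move was refused, probably because the rows had no "turn". I'll resend it with the turn included.

Request:
arm_command:
  deltas:
    - {"xyz": [-0.001,-0.001,-0.03],"turn": [0,0,0]}
    - {"xyz": [0,0,-0.03],"turn": [0,0,0]}
    - {"xyz": [0,0,-0.0165],"turn": [0,0,0]}
    - {"xyz": [0,0,-0.005],"turn": [0,0,0]}
    - {"xyz": [0,0,0],"turn": [0,0,0]}

```text
clock: 2.42
eef_pos: [444.3, -80.1, 135.2]
eef_rot: [3.142, -0.0, -0.213]
wrist_force: [-0.0, -0.3, -0.0]
finger_gap: 56.3
```

```bash
python3 look.py 2 wrist scene
```

```text
2.425 [444.33704464 -80.0987217  135.24115777] [ 3.14153385e+00 -1.45259141e-04 -2.13366685e-01] [-0.00845403 -0.29169304 -0.02489147]
```

View pics/wrist_2.png

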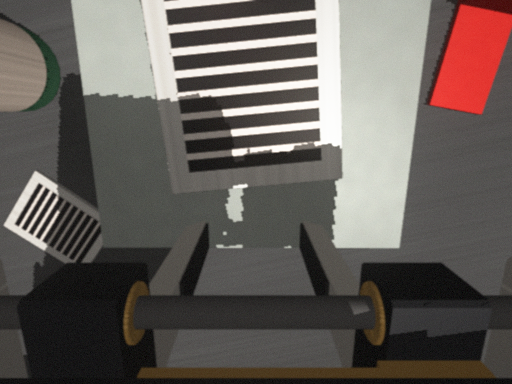

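View pics/scene_2.png

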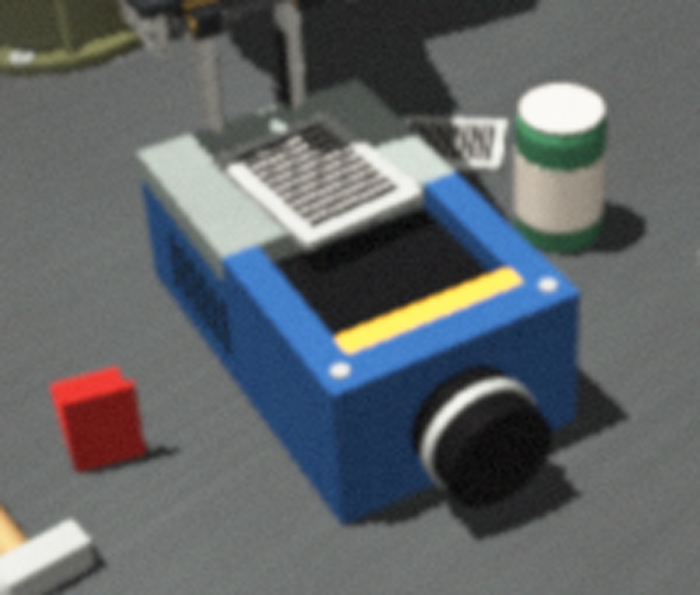

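Tips are at z ≈ 124, 20 mm behind the plate. I'll lower them 2 mm and push along box +x, which is world (0.978, -0.21).

Request:
arm_command:
  deltas:
    - {"xyz": [0.0003,0.0016,-0.0022],"turn": [0,0,0]}
    - {"xyz": [0.0078,-0.0017,0],"turn": [0,0,0]}
    - {"xyz": [0.0078,-0.0017,0],"turn": [0,0,0]}
    - {"xyz": [0.0078,-0.0017,0],"turn": [0,0,0]}
    - {"xyz": [0.0078,-0.0017,0],"turn": [0,0,0]}
    - {"xyz": [0.0078,-0.0017,0],"turn": [0,0,0]}
    - {"xyz": [0.0078,-0.0017,0],"turn": [0,0,0]}
    - {"xyz": [0.0078,-0.0017,0],"turn": [0,0,0]}
    - {"xyz": [0,0,0],"turn": [0,0,0]}

```text
clock: 3.65
eef_pos: [499.8, -90.2, 132.7]
eef_rot: [3.142, -0.0, -0.213]
wrist_force: [-0.8, 0.3, -0.2]
finger_gap: 55.9
```

```bash
python3 look.py 3 wrist scene
```

```text
3.65 [499.79300016 -90.21611591 132.67073596] [ 3.14156745e+00 -4.52707546e-04 -2.13220545e-01] [-0.77212438  0.34526997 -0.18917921]
```

View pics/wrist_3.png

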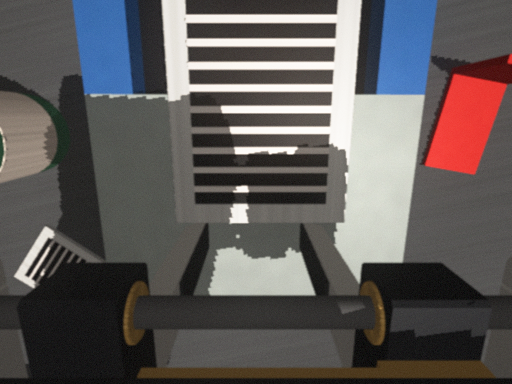

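View pics/scene_3.png

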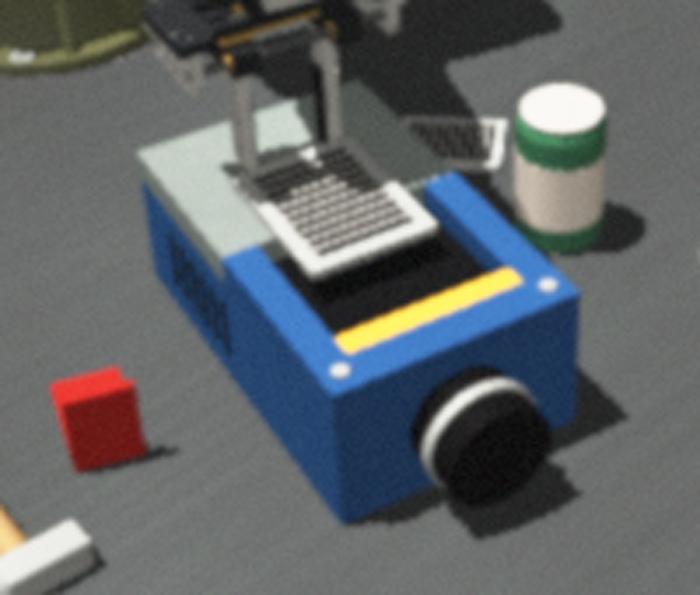

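The plate is now square to the box and both fingers are on its near edge. The TCP is at box x -104, so the near edge is at about -96. I'll push on through the tipping point.

Request:
arm_command:
  deltas:
    - {"xyz": [0.0049,-0.001,0],"turn": [0,0,0]}
    - {"xyz": [0.0049,-0.001,0],"turn": [0,0,0]}
    - {"xyz": [0.0049,-0.0011,0],"turn": [0,0,0]}
    - {"xyz": [0.0049,-0.001,0],"turn": [0,0,0]}
    - {"xyz": [0.0049,-0.0011,0],"turn": [0,0,0]}
    - {"xyz": [0.0049,-0.001,0],"turn": [0,0,0]}
    - {"xyz": [0.0049,-0.0011,0],"turn": [0,0,0]}
    - {"xyz": [0.0049,-0.001,0],"turn": [0,0,0]}
    - {"xyz": [0,0,0],"turn": [0,0,0]}

```text
clock: 4.88
eef_pos: [538.9, -98.4, 132.7]
eef_rot: [3.142, -0.0, -0.213]
wrist_force: [0.0, -0.7, 0.4]
finger_gap: 56.5
```

```bash
python3 look.py 4 wrist scene
```

```text
4.875 [538.85830111 -98.42094584 132.65389413] [ 3.14158428e+00 -4.47732501e-04 -2.13116590e-01] [ 0.03893775 -0.68596229  0.37055691]
```

View pics/wrist_4.png

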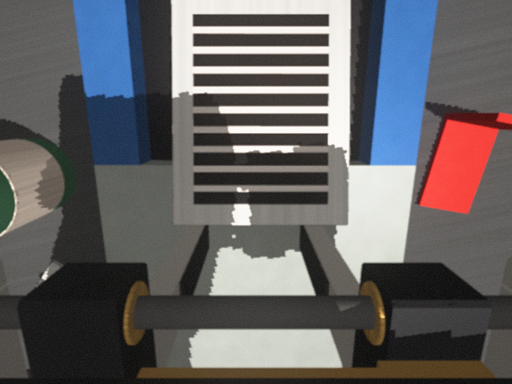

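View pics/scene_4.png

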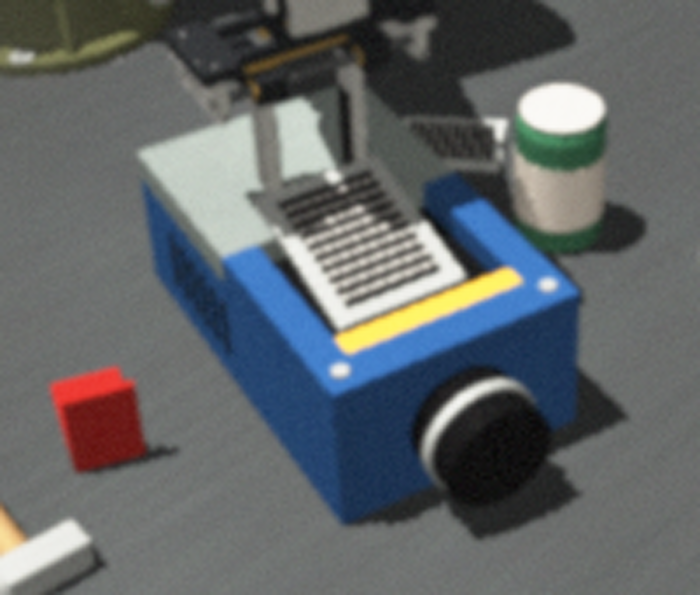

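The plate has tipped nose-down into the well with its far edge heading below the lip, and the near edge is at about -56. I'll push another 30 mm and check.

Request:
arm_command:
  deltas:
    - {"xyz": [0.0049,-0.001,0],"turn": [0,0,0]}
    - {"xyz": [0.0049,-0.0011,0],"turn": [0,0,0]}
    - {"xyz": [0.0049,-0.001,0],"turn": [0,0,0]}
    - {"xyz": [0.0049,-0.0011,0],"turn": [0,0,0]}
    - {"xyz": [0.0049,-0.001,0],"turn": [0,0,0]}
    - {"xyz": [0.0049,-0.0011,0],"turn": [0,0,0]}
    - {"xyz": [0,0,0],"turn": [0,0,0]}

```text
clock: 5.85
eef_pos: [568.2, -104.8, 132.8]
eef_rot: [3.142, -0.0, -0.213]
wrist_force: [-1.2, 0.0, -0.3]
finger_gap: 56.6
```

```bash
python3 look.py 5 wrist scene
```

```text
5.85 [ 568.24184056 -104.76443695  132.78346073] [ 3.14157681e+00 -4.65629364e-04 -2.13217087e-01] [-1.17871178  0.04402702 -0.27661842]
```

View pics/wrist_5.png

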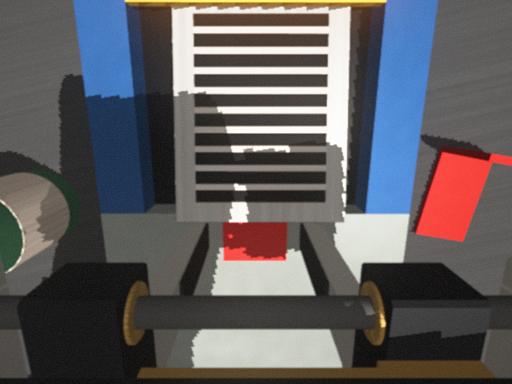

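View pics/scene_5.png

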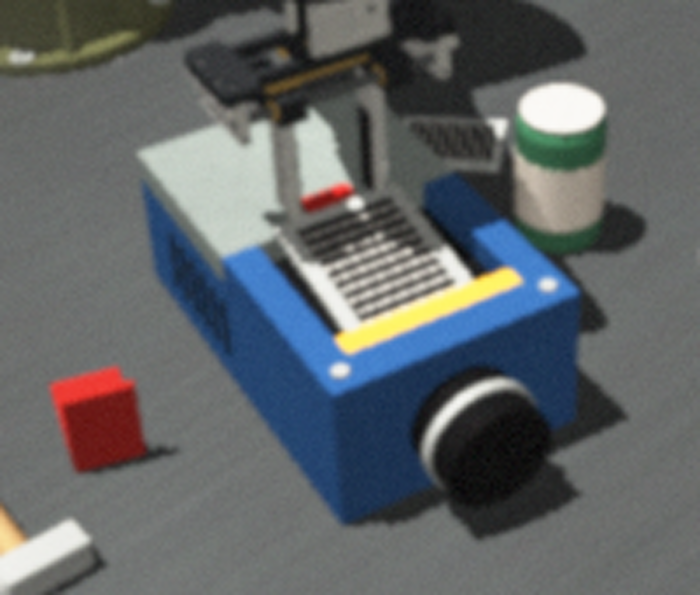

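The far edge is under the lip and the near edge is at about -26. The red catch is visible behind it. For the last 8 mm I'll go slower and watch the force.

Request:
arm_command:
  deltas:
    - {"xyz": [0.002,-0.0004,-0.0004],"turn": [0,0,0]}
    - {"xyz": [0.002,-0.0004,0],"turn": [0,0,0]}
    - {"xyz": [0.002,-0.0005,0],"turn": [0,0,0]}
    - {"xyz": [0.001,-0.0002,0],"turn": [0,0,0]}
    - {"xyz": [0.001,-0.0002,0],"turn": [0,0,0]}
    - {"xyz": [0,0,0],"turn": [0,0,0]}

```text
clock: 6.7
eef_pos: [576.0, -106.4, 132.4]
eef_rot: [-3.142, -0.0, -0.213]
wrist_force: [0.6, 0.4, 0.0]
finger_gap: 56.6
```

```bash
python3 look.py 6 wrist scene
```

```text
6.7 [ 575.98344238 -106.35647196  132.40360102] [-3.14157144e+00 -2.89724433e-04 -2.13164397e-01] [0.56332686 0.41063158 0.02517853]
```

View pics/wrist_6.png

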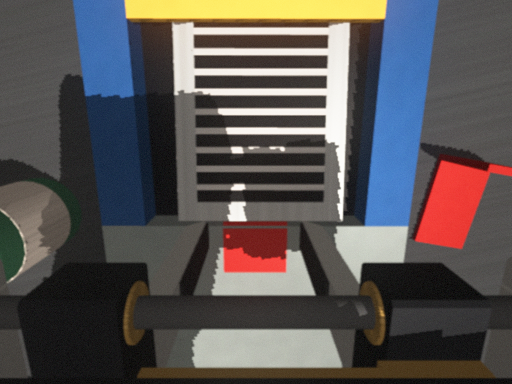

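View pics/scene_6.png

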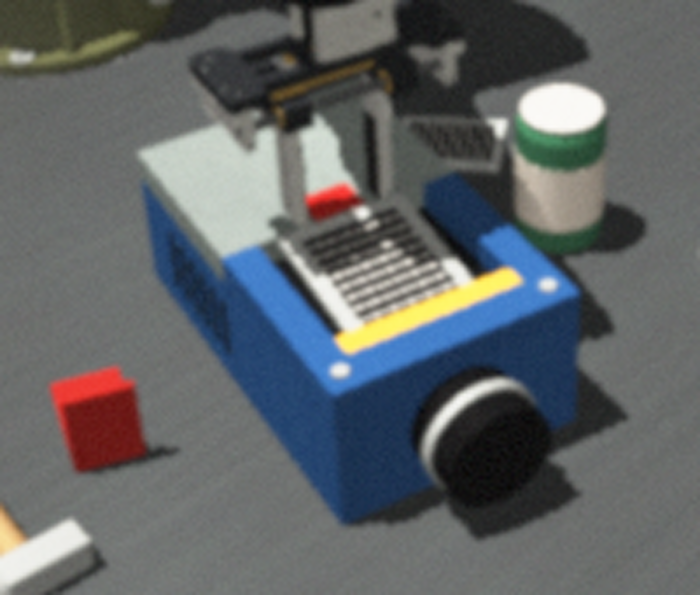

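The fingers' front is at box x -18 with no residual force, and the plate's near edge is just past the rim (row 221, rim at about 226) and resting on the catch. Next I'll lift, shift 22 mm forward with the fingers straddling the 40 mm catch, and come down near the near edge.

Request:
arm_command:
  deltas:
    - {"xyz": [0,0,0.01],"turn": [0,0,0]}
    - {"xyz": [0,0,0.01],"turn": [0,0,0]}
    - {"xyz": [0.0108,-0.0023,0],"turn": [0,0,0]}
    - {"xyz": [0.0108,-0.0023,0],"turn": [0,0,0]}
    - {"xyz": [0,0,-0.008],"turn": [0,0,0]}
    - {"xyz": [0,0,-0.006],"turn": [0,0,0]}
    - {"xyz": [0,0,-0.003],"turn": [0,0,0]}
    - {"xyz": [0,0,0],"turn": [0,0,0]}

```text
clock: 7.8
eef_pos: [597.3, -110.9, 135.1]
eef_rot: [3.142, 0.0, -0.213]
wrist_force: [-0.7, 0.3, -0.7]
finger_gap: 56.5
```

```bash
python3 look.py 7 wrist scene
```

```text
7.8 [ 597.25870052 -110.90471299  135.08564307] [ 3.14157958e+00  4.82040725e-04 -2.13199064e-01] [-0.66286241  0.31801727 -0.72962671]
```

View pics/wrist_7.png

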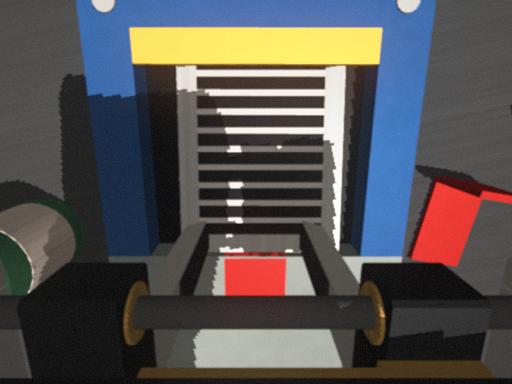

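View pics/scene_7.png

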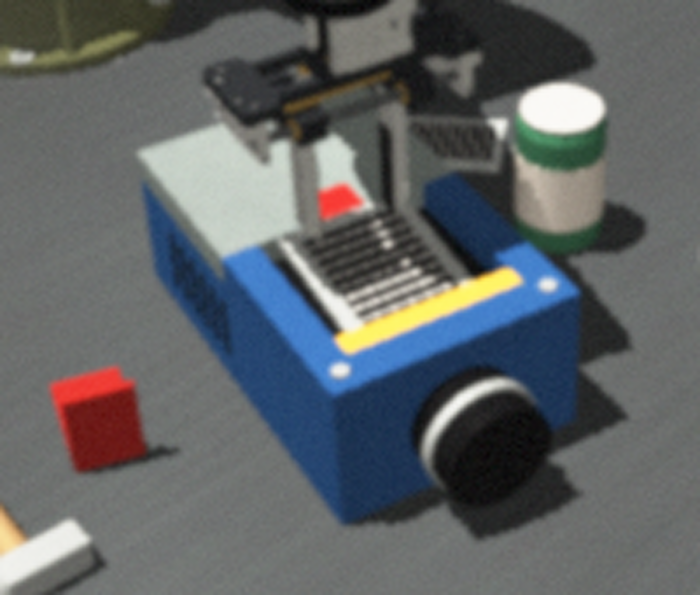

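The fingers are over the plate at box x -12 to +4, straddling the catch, with tips at z 124. I'll press down in small steps.

Request:
arm_command:
  deltas:
    - {"xyz": [0,0,-0.002],"turn": [0,0,0]}
    - {"xyz": [0,0,-0.002],"turn": [0,0,0]}
    - {"xyz": [0,0,-0.0015],"turn": [0,0,0]}
    - {"xyz": [0,0,-0.001],"turn": [0,0,0]}
    - {"xyz": [0,0,-0.001],"turn": [0,0,0]}
    - {"xyz": [0,0,0],"turn": [0,0,0]}

```text
clock: 8.65
eef_pos: [597.2, -110.9, 127.6]
eef_rot: [-3.142, 0.001, -0.213]
wrist_force: [1.0, -0.4, -0.8]
finger_gap: 56.0
```

Request:
arm_command:
  deltas:
    - {"xyz": [0,0,-0.001],"turn": [0,0,0]}
    - {"xyz": [0,0,-0.001],"turn": [0,0,0]}
    - {"xyz": [0,0,-0.001],"turn": [0,0,0]}
    - {"xyz": [0,0,0],"turn": [0,0,0]}

```text
clock: 9.15
eef_pos: [597.4, -110.9, 124.7]
eef_rot: [-3.142, 0.0, -0.213]
wrist_force: [0.6, 0.5, 0.4]
finger_gap: 56.3
```

```bash
python3 look.py 8 wrist scene
```

```text
9.15 [ 597.40200662 -110.93147126  124.68913027] [-3.14156995e+00  2.15015262e-04 -2.13197486e-01] [0.56351131 0.47287094 0.36996341]
```

View pics/wrist_8.png

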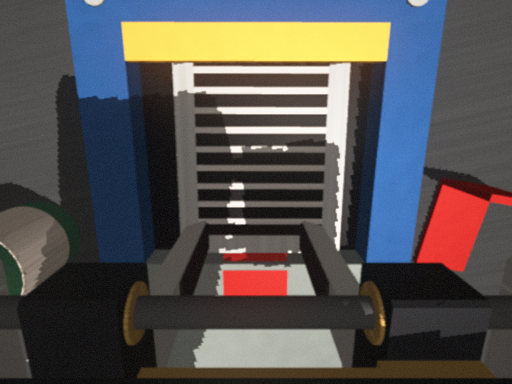

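Request:
arm_command:
  deltas:
    - {"xyz": [0,0,-0.001],"turn": [0,0,0]}
    - {"xyz": [0,0,-0.001],"turn": [0,0,0]}
    - {"xyz": [0,0,0],"turn": [0,0,0]}

```text
clock: 9.62
eef_pos: [597.4, -111.0, 122.7]
eef_rot: [3.142, 0.0, -0.213]
wrist_force: [0.6, 1.2, -0.2]
finger_gap: 56.4
```

```bash
python3 look.py 9 scene top; python3 - <<'E'
import cv2
a=cv2.imread("pics/wrist_8.png")[190:310,130:390]
cv2.imwrite("pics/w8c.png",cv2.resize(a,None,fx=3,fy=3,interpolation=cv2.INTER_CUBIC))
E
```

```text
9.625 [ 597.41396043 -110.98217811  122.73515703] [ 3.14156475e+00  1.03232352e-04 -2.13205327e-01] [ 0.61306882  1.16030473 -0.18305412]
```

View pics/w8c.png

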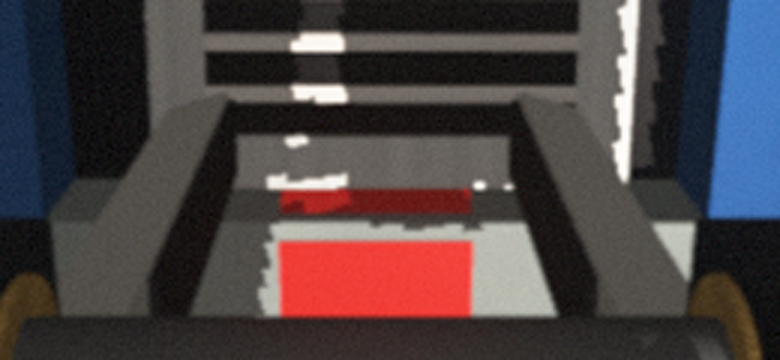

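View pics/scene_9.png

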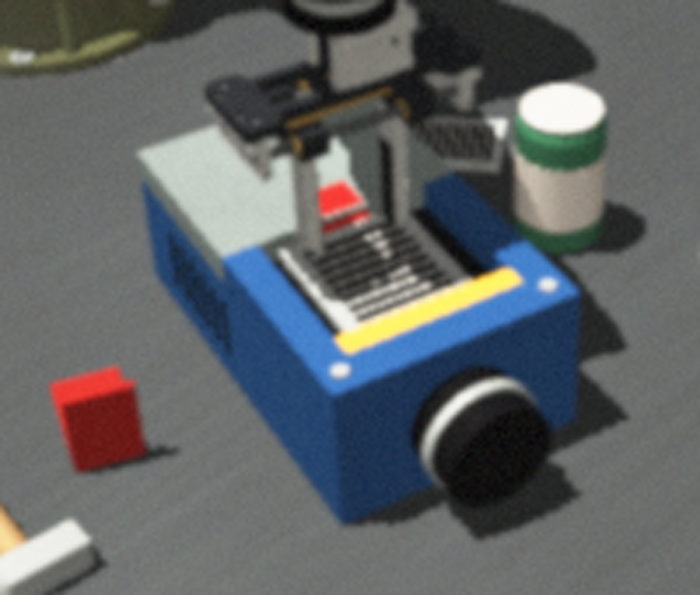

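Request:
arm_command:
  deltas:
    - {"xyz": [0,0,-0.001],"turn": [0,0,0]}
    - {"xyz": [0,0,-0.001],"turn": [0,0,0]}
    - {"xyz": [0,0,0],"turn": [0,0,0]}

```text
clock: 10.1
eef_pos: [597.4, -111.0, 120.7]
eef_rot: [-3.142, 0.0, -0.213]
wrist_force: [0.9, 0.5, -0.3]
finger_gap: 56.0
```

```bash
python3 look.py 10 wrist; python3 - <<'E'
import cv2
a=cv2.imread("pics/wrist_10.png")[150:310,110:400]
cv2.imwrite("pics/w10c.png",cv2.resize(a,None,fx=2.7,fy=2.7,interpolation=cv2.INTER_CUBIC))
E
```

```text
10.1 [ 597.40337132 -110.95191842  120.71379295] [-3.14158160e+00  1.91438300e-04 -2.13212858e-01] [ 0.85275106  0.47750921 -0.31784078]
```

View pics/w10c.png

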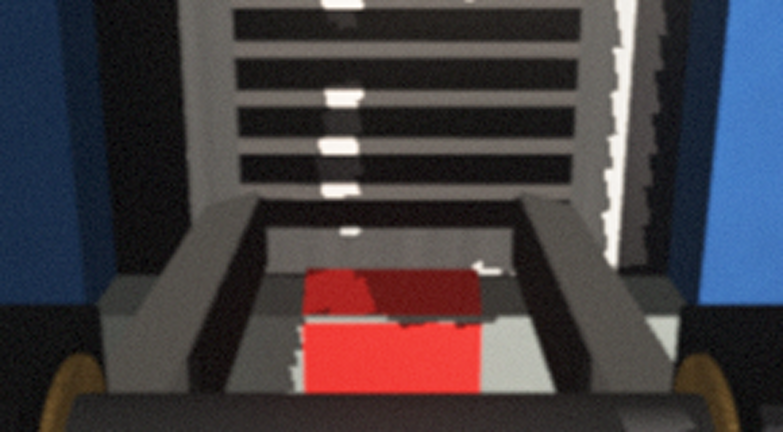

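The red catch top (crop rows 269–320) sits against the plate's near edge, but it isn't clear yet whether it has snapped over. I'll keep pressing.

Request:
arm_command:
  deltas:
    - {"xyz": [0,0,-0.001],"turn": [0,0,0]}
    - {"xyz": [0,0,-0.001],"turn": [0,0,0]}
    - {"xyz": [0,0,0],"turn": [0,0,0]}

```text
clock: 10.52
eef_pos: [597.4, -110.9, 118.7]
eef_rot: [-3.142, 0.0, -0.213]
wrist_force: [-0.4, 1.0, -0.0]
finger_gap: 56.4
```

Request:
arm_command:
  deltas:
    - {"xyz": [0,0,-0.0005],"turn": [0,0,0]}
    - {"xyz": [0,0,-0.0005],"turn": [0,0,0]}
    - {"xyz": [0,0,0],"turn": [0,0,0]}

```text
clock: 10.9
eef_pos: [597.5, -111.0, 118.3]
eef_rot: [3.142, -0.0, -0.213]
wrist_force: [-2.0, 0.4, 5.5]
finger_gap: 56.3
```

```bash
python3 look.py 11 wrist; python3 - <<'E'
import cv2
a=cv2.imread("pics/wrist_11.png")[150:310,110:400]
cv2.imwrite("pics/w11c.png",cv2.resize(a,None,fx=2.7,fy=2.7,interpolation=cv2.INTER_CUBIC))
E
```

```text
10.9 [ 597.5169696  -110.95777287  118.3075791 ] [ 3.14157062e+00 -3.74204840e-04 -2.13167941e-01] [-1.97217156  0.37808439  5.50679063]
```

View pics/w11c.png

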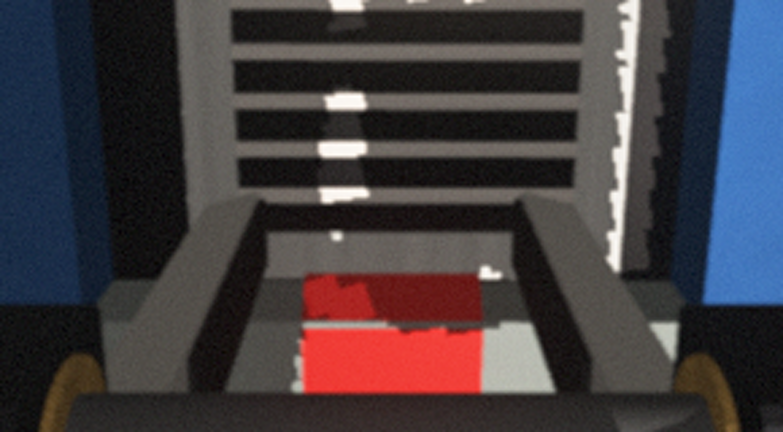

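Contact begins with the tips at about 107.5, which is the top height of a flat plate (99 + 8 mm). If the plate were still resting on the catch, its top would be around 118. I'll press once more for certainty, then lift and inspect.

Request:
arm_command:
  deltas:
    - {"xyz": [0,0,-0.0005],"turn": [0,0,0]}
    - {"xyz": [0,0,-0.0005],"turn": [0,0,0]}
    - {"xyz": [0,0,0],"turn": [0,0,0]}

```text
clock: 11.32
eef_pos: [597.6, -111.0, 118.2]
eef_rot: [3.142, -0.001, -0.213]
wrist_force: [-7.6, 0.5, 12.7]
finger_gap: 56.1
```

Request:
arm_command:
  deltas:
    - {"xyz": [0,0,0.003],"turn": [0,0,0]}
    - {"xyz": [0,0,0.01],"turn": [0,0,0]}
    - {"xyz": [0,0,0.03],"turn": [0,0,0]}
    - {"xyz": [0,0,0.03],"turn": [0,0,0]}
    - {"xyz": [-0.02,0.0043,0.03],"turn": [0,0,0]}
    - {"xyz": [-0.04,0.0086,0.02],"turn": [0,0,0]}
    - {"xyz": [-0.05,0.0107,0],"turn": [0,0,0]}
    - {"xyz": [0,0,0],"turn": [0,0,0]}

```text
clock: 12.32
eef_pos: [485.5, -86.8, 240.8]
eef_rot: [3.142, -0.001, -0.213]
wrist_force: [-0.3, 0.0, 0.7]
finger_gap: 56.3
```

```bash
python3 look.py 12 wrist scene top; python3 - <<'E'
import cv2
a=cv2.imread("pics/wrist_12.png")[0:200,110:400]
cv2.imwrite("pics/w12c.png",cv2.resize(a,None,fx=2.7,fy=2.7,interpolation=cv2.INTER_CUBIC))
E
```

```text
12.325 [485.49435502 -86.83406707 240.77802451] [ 3.14157117e+00 -8.08463997e-04 -2.13140521e-01] [-0.28411014  0.04459529  0.68286834]
```

View pics/w12c.png

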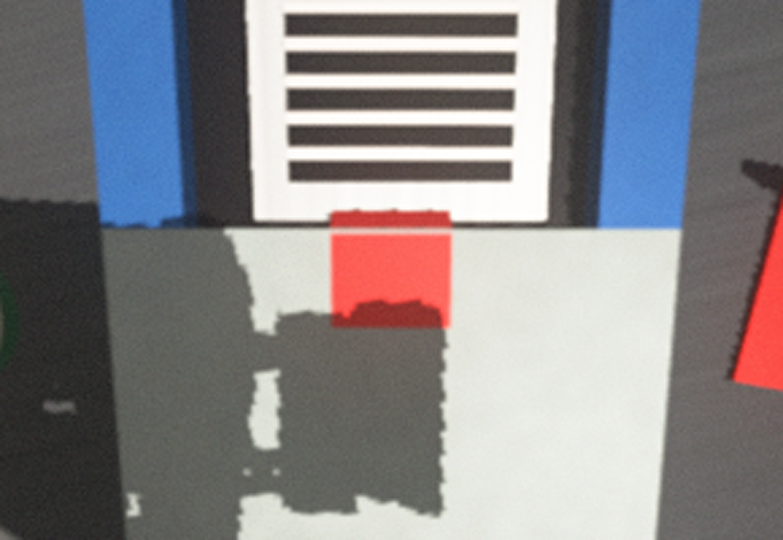

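View pics/top_12.png

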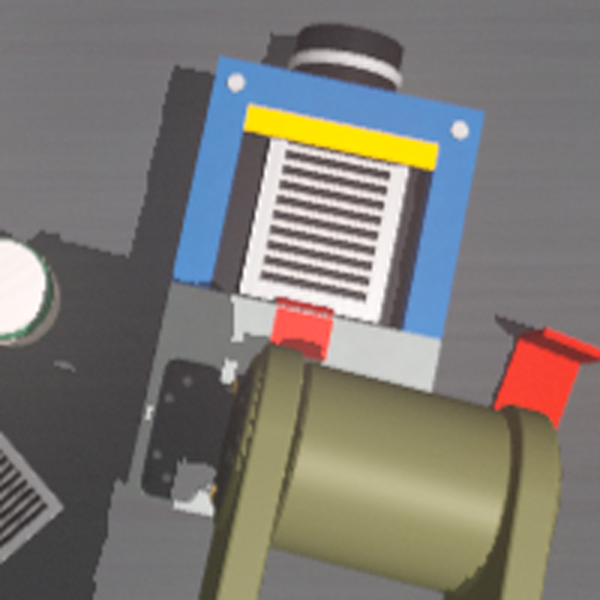

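View pics/scene_12.png

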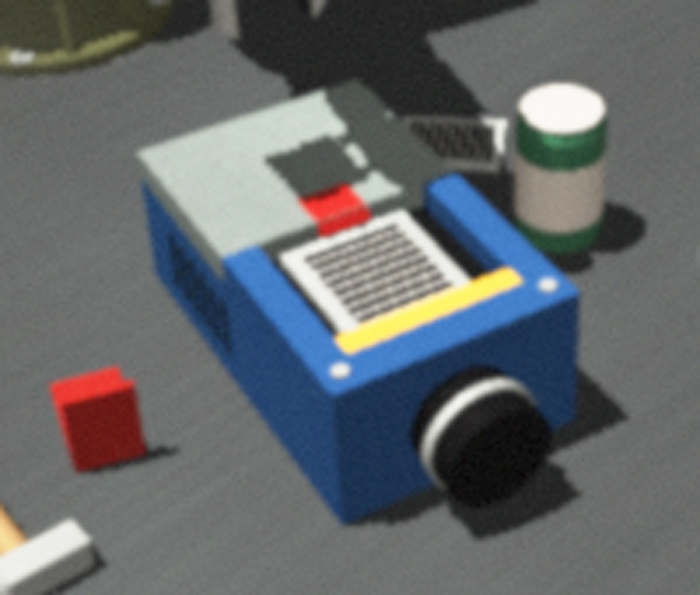

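The catch now overlaps the plate's near frame: in the wrist crop the nose is at row 211, the plate edge at 220 and the rim at 229. The far edge is under the yellow lip. I'll check the catch's reach and the plate's flatness numerically.

```bash
python3 - <<'E'
from h import *
from scipy.spatial.transform import Rotation as Ro
s=read_state(); c=camera("wrist")
M=np.array(c["mount"]); T=np.eye(4); T[:3,:3]=Ro.from_euler("xyz",s["eef_rot"]).as_matrix(); T[:3,3]=s["eef_pos"]
A=np.linalg.inv(T@M); th=np.radians(-12.12); R=np.array([[np.cos(th),-np.sin(th)],[np.sin(th),np.cos(th)]]); t=np.array([601.5,-112.24])
def pj(m,z):
    q=A@[*(R@np.array(m,float)+t),z,1]; p=np.array([c["fx"]*q[0]/q[2]+c["cx"],c["fy"]*q[1]/q[2]+c["cy"]])
    return np.round((p-[110,0])*2.7,1)
print("rim",pj((-22,0),120),"rim L/R",pj((-22,68),120),pj((-22,-68),120))
for x in (-15,-18,-21): print("nose x",x,pj((x,20),110),pj((x,-20),110))
for x in (-18,-20,-22):print("plate near flat x",x,pj((x,50),107),pj((x,-50),107), "raised", pj((x,50),118),pj((x,-50),118))
# top: plate near/far visible corners
k=camera("top"); 
f=lambda m,z:np.round((proj(k,[[*(R@np.array(m,float)+t),z]])[0]-[210,110])*3,1)
print("top near", f((-18,50),107),f((-18,-50),107),"raised",f((-18,50),118),f((-18,-50),118),"rim",f((-22,68),120),f((-22,-68),120),"nose",f((-15,20),110),f((-15,-20),110))
E
```

```text
rim [390.3 241.1] rim L/R [183.9 241.3] [596.8 240.8]
nose x -15 [331.2 221.8] [449.3 221.6]
nose x -18 [331.4 231.1] [449.1 231. ]
nose x -21 [331.6 240.4] [449.  240.3]
plate near flat x -18 [244.6 232.1] [535.9 231.7] raised [239. 229.] [541.6 228.6]
plate near flat x -20 [244.9 238.2] [535.7 237.8] raised [239.3 235.4] [541.3 235. ]
plate near flat x -22 [245.1 244.3] [535.4 243.9] raised [239.6 241.7] [541.1 241.4]
top near [234.1 290.9] [374.4 320.7] raised [235.2 289.4] [377.3 319.6] rim [208.7 289.4] [402.4 330.5] nose [277.4 295.3] [333.7 307.2]
```

Taken relative to the rim, the nose is at box x ≈ -15.4 (fully out is -15) and the near edge is at ≈ -18. The plate's width in the image, 295 px, fits flat (291) better than raised (303). The tin, bracket and hammer are where they were in the scene view, and the arm is clear, so I'm handing it in.

```bash
python3 -c "
from cell import *
print(sign_off())"
```

```text
the job is handed in; nothing more can be done
None
```

The filter plate is refitted and the job is handed in at about 12.5 s. The plate lies flat in the well, its far edge is under the yellow lip, and the red catch is out over its near edge.

**What I did:** I pushed the middle-sized plate by its near edge with two spread fingers. That squared it to the box, tipped it into the well and slid it under the lip. I then pressed its near end down either side of the catch and lifted clear.

**Last checks:**
- **Flat:** the fingertips met the plate at about 107.3 mm, against 107 mm for a flat plate. The final press was about 13 N.
- **Catch:** in the wrist image, measured from the rim, its nose is at about x -15.4 (fully out is -15). The plate's near edge is at about -18, under the nose.
- **Bystanders:** the tin and bracket appear unmoved in the scene view. The hammer was mostly out of frame in the last pictures, so I did not properly check it, but the arm never went low near it.

**What disagreed:**
- **Snap:** I never saw its force. Readings stayed near zero until the plate was already flat, so it probably snapped between readings.
- **Wrist image offset:** the raw pixels sat about 12 crop pixels (roughly 4 mm) off the prediction along x. That is why I measured the catch and plate edge from the rim.

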